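# Arched plaque blank from rack to work stand

## Robot

A 6-joint arm with a two-finger parallel gripper is mounted at the origin on the work surface. World frame = base frame: x ahead of the robot, y to its left, z up, the work surface at z = 0. Lengths are in m, angles in rad, forces in N, time in s.
With the tool pointing down it reaches from about 0.3 to 0.775 m from the base axis. Payload 14.6 kg.
Tool frame: the origin (TCP) lies midway between the tips of the shut fingers; the grasp point (between the pads) lies 19 mm behind it; z points along the fingers, y is the line along which they close (so a half turn about z gives the same grasp; the last joint's range is limited). The gripper opens to 85 mm and grips with 20 to 120 N. Pads are 22 mm wide; open, the fingers measure 114 mm over their backs; the gripper's body (76 mm by 85 mm) begins 54 mm behind the grasp point. The pads swing forward as they close: fully open they stand 13 mm farther back than shut.
Start: joints at [1.126, 0.3, 1.521, -0, 1.321, -0.067], TCP at [0.203, 0.511, 0.231] pointing down, gripper open.
Joint ranges: [-3.03, 3.03], [-0.79, 2.21], [0.23, 2.52], [-1.04, 4.18], [0, 3.07], [-2.55, 2.55]. Speed limits (rad/s): [2.22, 2.22, 2.57, 3.14, 3.14, 3.14].

## Interface

Orientations are given as a rotation vector (axis times angle).
In Python, from station import ctrl gives the robot as it stands.
- The arm moves only by the tool move_arm, never from a script. Its argument "steps" is text: rows parted by semicolons, each of 7 numbers parted by spaces: the shift along the tool's x, y, z in m, then the turn, a rotation vector about the tool's x, y, z in degrees, then the finger opening in m, from 0 to 0.0854. A call has 1 to 12 rows; each row is the pose to reach, as a shift and turn from the pose commanded when the call began, along the tool's axes at that moment; what a row does not reach only later rows make up. A row lasts 1/12 s, in which the tool goes at most 41.7 mm and 7.16 degrees, less where a joint would pass 70% of its speed; a pose out of reach is approached as far as the arm can. A call with a gripper value outside its range is refused whole. The fingers move at their own pace and stop on an object; the grip force is fixed at half the most. Time passes only in rows, so rows that repeat a pose let the fingers close. It gives the time, the measured TCP pose, the force, the opening and the grip force at its end, in the units of the state.
- ctrl.get_state(): the state, without advancing time (a new reading comes with each control period).
- ctrl.grab_frame(name): name is "side" or "top"; returns a dict with "img" (420x560x3 uint8, red, green, blue), "z_map" (420x560 float32, m along the optical axis (not along the pixel's ray), 0 where there is no reading), "fx", "fy", "cx", "cy" (pixels), "origin" and "attitude" of the camera in the world. Camera axes: x right, y up, looking along -z (the intrinsics and any distortion apply to the point x, -y, -z); pixel columns grow to the right and rows downward; lengths in m; the calibration is good to about 2 mm. A picture is of the moment at which its call begins.
- ctrl.sign_off(): hands the job in; it is judged then, once.
Trained networks look in a picture, given as the dict that the camera call returned (one of the last four; its "shot" number tells which), for a name from the list of things; names that differ only in an ending like _2 or _b are one class to them, and where a whole thing is asked for, a point or a joint stands for the part that bears it (a point fixed in the world has none). Each returns a list of dicts, best first, with "confidence" (0 to 1); they miss things now and then, are a little off and sometimes report something else, mostly with a low value. They report only what shows in the picture. A call takes as long as a camera call. They do not tell look-alikes from the thing itself.
- ctrl.find_in(picture, thing): "box" ([left, top, right, bottom] in pixels, round what is visible of it).
The state is a dict: "time": time; "joint_pos": joint angles; "joint_vel": joint speeds; "joint_efforts": joint torques, N m; "eef_pos": TCP position; "ee_rot": TCP orientation; "ft_force": force on the tool from outside, world axes, zero at the start; "wrist_torque": the same for the moment, N m; "finger_gap": finger opening in m; "gripper_force": force on a finger pad.
Only numpy, scipy, OpenCV 4.12 (cv2) and the standard library are available. Lean on these libraries where they do the work, as an engineer would, in place of code of your own. Each camera call takes 0.05 s, during which the arm holds its last target. There are 200 camera calls.

## Task

Pull the arch-topped plaque blank up out of its slot in the rack and lower it upright, arch up, into the single-slot stand, roughly centred along the slot. Let go only once it rests on the bottom of the slot, and leave the square-topped and pointed blanks standing where they are in the rack.

Things in the scene. Friction and masses are not known exactly. Their poses are not given: they have to be found in the camera images.
- arch_mid (a point): centre of the arch-topped plaque blank to be moved: stiff white board with dark faces, 110 mm wide, 140 tall, 10 thick, 0.1 kg; half-round top of radius 55 mm, its highest point in the middle, 70 mm above this point. z is up, x normal to the faces, y along the width. It stands in one of the rack's three slots; which slot holds which blank varies.
- square_mid (a point): centre of the bystander blank with a straight, square-cornered top: same width, height, thickness, materials and axes. The fixed wooden rack has three parallel slots 70 mm apart, 14 mm wide and 40 deep, their floor 10 mm above the table, the rack's top 50 mm above the table.
- gable_mid (a point): centre of the bystander blank with a pointed top like a gable (45 degree slopes, the point in the middle, 70 mm above this point): same width, height, thickness, materials and axes; stands in another slot of the rack.
- stand_slot (a point): centre of the slot floor of the fixed wooden stand, 10 mm above the table. y runs along the slot (140 mm long, open ends), x across it, z up. The slot is 18 mm wide up to 40 mm above its floor, then flares to a mouth about 50 mm wide; the stand's top is 56 mm above this point. A blank resting in it has its centre 70 mm above this point and may lean up to 11 degrees.
Not all that is in view belongs to the job. Leave any purple look-alike of the part that bears arch_mid alone.

How it is judged:
On the way, in this order (a step that is already met when the one before it is completed fails the run):
1. the arch-topped blank is lifted clear above the rack, upright (height (world z) of arch_mid above 0.125 m and angle between arch_mid's own z axis and vertical below 0.35 rad), for 0.1 s.
2. still held, it is down at the bottom of the stand's slot (within 15 mm) (z of arch_mid in the frame of stand_slot below 0.085 m and horizontal distance between arch_mid and stand_slot below 0.035 m and contact force between the fingers and arch above 0.5 N), for 0.05 s.
At the end, for the whole second after the job is handed in: The arch-topped blank rests, arch up, on the floor of the stand's slot: centre 60-78 mm above it, within 25 mm of the slot's middle along and across, 20 degrees of upright, 15 degrees of the slot's direction; the other two blanks within 20 mm of their start (z of arch_mid in the frame of stand_slot between 0.06 and 0.078 m and x of arch_mid in the frame of stand_slot between -0.025 and 0.025 m and y of arch_mid in the frame of stand_slot between -0.025 and 0.025 m and angle between arch_mid's own z axis and vertical below 0.35 rad and angle between the y axis of arch_mid and the y axis of stand_slot, either way round below 0.26 rad and linear speed of arch below 0.02 m/s and distance of each of square_mid, gable_mid from where it was at the start of the episode below 0.02 m); the robot touches nothing.
It fails at once if the square-topped or the pointed blank is moved by more than 25 mm (distance of any of square_mid, gable_mid from where it was at the start of the episode above 0.025 m).
It also fails if it takes over 42 s, if anything falls off the work surface, if the arm or the gripper's body presses on something with over 40 N, if the wrist force passes 120 N, or if a joint passes its speed limit or range.

## Working session

There is one attempt and no reset: what is moved stays moved. The work goes in short steps, Python scripts to look and compute and a tool call to move; the robot and the scene stay as the last step left them, time stands still between calls to the robot, and variables do not carry over. Pictures are saved under pics/ and viewed, at most 10 in all, crops included, and the job is handed in when it is done.

Besides the shell and the picture viewer there is one more tool, called after ">>>" as name(argument=value, ...), one argument or row to a line, values as JSON. move_arm: Moves the arm, as the interface text tells. Its arguments: {"type":"object","properties":{"steps":{"type":"string"}},"required":["steps"]}

```bash
mkdir -p pics; ls
python3 - <<'E'
from station import ctrl
import cv2,numpy as np
s=ctrl.get_state();print({k:np.round(v,3).tolist() for k,v in s.items()})
for n in("side","top"):
    f=ctrl.grab_frame(n);cv2.imwrite(f"pics/{n}0.png",f["img"][:,:,::-1]);np.savez(f"{n}0.npz",**{k:v for k,v in f.items()})
    print(n,f["fx"],f["fy"],f["cx"],f["cy"],f["origin"],f["attitude"],f.keys())
    for t in("arch_mid","square_mid","gable_mid","stand_slot"):
        try: print(t,[(np.round(d["box"]).tolist(),round(d["confidence"],2)) for d in ctrl.find_in(f,t)])
        except Exception as e: print(t,e)
E
```

```text
pics
{'time': 0.0, 'joint_pos': [1.126, 0.301, 1.522, 0.0, 1.321, -0.067], 'joint_vel': [0.0, -0.0, -0.001, -0.001, -0.002, 0.0], 'joint_efforts': [0.001, -54.35, -36.179, -0.0, 0.004, -0.0], 'eef_pos': [0.203, 0.511, 0.231], 'ee_rot': [-0.59, -3.085, 0.002], 'ft_force': [0.251, 0.021, -0.608], 'wrist_torque': [-0.019, -0.035, -0.028], 'gripper_force': 0.0, 'finger_gap': 0.086}
side 385.3360358662666 385.3360358662666 287.076136851213 200.91563070188008 [ 0.18886038 -0.3733294   0.7784389 ] [ 0.67127968 -0.27160522 -0.75956625] dict_keys(['img', 'z_map', 'fx', 'fy', 'cx', 'cy', 'origin', 'attitude', 'shot'])
arch_mid [([283.0, 114.0, 292.0, 166.0], 0.7), ([159.0, 144.0, 199.0, 185.0], 0.69), ([231.0, 141.0, 268.0, 190.0], 0.61)]
square_mid [([186.0, 168.0, 234.0, 228.0], 0.73)]
gable_mid [([216.0, 160.0, 249.0, 208.0], 0.64)]
stand_slot [([298.0, 254.0, 377.0, 333.0], 0.84)]
top 537.7208651086037 537.7208651086037 287.9513701751696 217.15571988853168 [0.43854017 0.01666941 1.28792727] [ 0.10183172 -0.09922894 -1.57403106] dict_keys(['img', 'z_map', 'fx', 'fy', 'cx', 'cy', 'origin', 'attitude', 'shot'])
arch_mid [([178.0, 123.0, 224.0, 163.0], 0.75), ([175.0, 201.0, 230.0, 213.0], 0.65), ([114.0, 245.0, 169.0, 274.0], 0.57)]
square_mid [([179.0, 264.0, 237.0, 275.0], 0.7)]
gable_mid [([180.0, 232.0, 232.0, 246.0], 0.97)]
stand_slot [([335.0, 221.0, 399.0, 269.0], 0.72)]
```

View pics/side0.png

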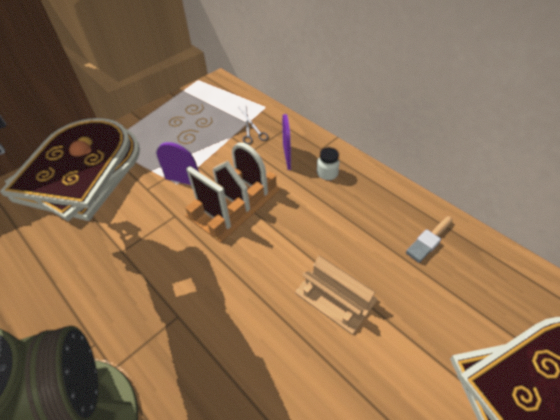

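View pics/top0.png

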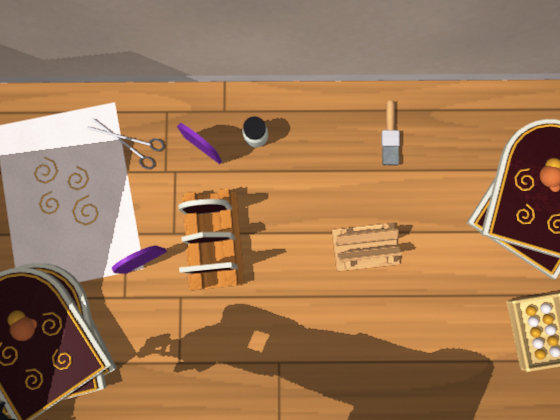

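Side view: the rack holds three white-edged blanks: square at (210,198), gable at (232,184), arch at (250,165). There are purple look-alikes at (178,163) and (287,140), and the stand is at (338,293). Top view: arch at (205,206), gable at (207,238), square at (207,268), purple look-alikes at (199,143) and (140,259), stand at (366,246). The one that fits is the rounded blank in the farthest slot. I'll confirm it in a crop and measure it.

```bash
cat > h.py <<'E'
import numpy as np,cv2
from scipy.spatial.transform import Rotation as R
def cloud(f):
    z=np.asarray(f["z_map"],float);v,u=np.mgrid[:z.shape[0],:z.shape[1]]
    p=np.stack([(u-f["cx"])/f["fx"]*z,-(v-f["cy"])/f["fy"]*z,-z],-1)
    w=R.from_rotvec(f["attitude"]).apply(p.reshape(-1,3)).reshape(p.shape)+f["origin"]
    w[z<=0]=np.nan;return w
def crop(w,box):
    q=w[box[1]:box[3],box[0]:box[2]].reshape(-1,3);return q[np.isfinite(q[:,0])]
def line(q):
    r=cv2.minAreaRect(q[:,:2].astype(np.float32)); return r
E
python3 - <<'E'
from h import *
fs={n:dict(np.load(n+"0.npz")) for n in("side","top")}
im=fs["side"]["img"][110:240,140:310,::-1];im2=fs["top"]["img"][180:300,165:250,::-1]
a=cv2.resize(im,None,fx=3,fy=3,interpolation=2);b=cv2.resize(im2,(276,390),interpolation=2)
cv2.imwrite("pics/c.png",np.hstack([a,b]))
for n,boxes in dict(side=dict(arch=(225,135,275,195),sq=(180,160,240,235),ga=(212,155,252,212),stand=(290,250,385,338)),top=dict(arch=(170,190,245,220),ga=(172,226,245,252),sq=(172,258,245,282),rack=(170,185,250,295),stand=(325,215,410,275))).items():
    w=cloud(fs[n])
    t=w[360:400,150:200] if n=="top" else w[300:330,220:260]
    print(n,"table z",np.nanmedian(t[...,2]))
    for k,b in boxes.items():
        q=crop(w,b);lo,hi=(0.075,.17) if k in("arch","sq","ga") else (.035,.056) if k=="rack" else (.045,.08)
        q=q[(q[:,2]>lo)&(q[:,2]<hi)]
        print(k,len(q),"zmax",np.round(np.percentile(q[:,2],[50,98,100]),3),"mean",q.mean(0).round(3),"rect",np.round(np.hstack([np.array(x).ravel() for x in line(q)]),3), q.min(0).round(3),q.max(0).round(3))
E
```

```text
side table z 0.00034586783791540343
arch 1084 zmax [0.111 0.15  0.153] mean [0.596 0.188 0.112] rect [0.588 0.198 0.083 0.111 6.428] [0.546 0.139 0.075] [0.635 0.257 0.153]
sq 1377 zmax [0.113 0.151 0.153] mean [0.507 0.197 0.114] rect [ 0.508  0.224  0.173  0.159 48.738] [0.473 0.131 0.075] [0.617 0.342 0.153]
ga 1054 zmax [0.105 0.151 0.152] mean [0.543 0.18  0.108] rect [0.549 0.195 0.145 0.112 6.576] [0.479 0.131 0.075] [0.622 0.256 0.152]
stand 1401 zmax [0.06  0.067 0.07 ] mean [ 0.538 -0.174  0.059] rect [ 0.535 -0.171  0.064  0.14   5.711] [ 0.498 -0.244  0.045] [ 0.573 -0.099  0.07 ]
top table z -9.73673592605806e-05
arch 461 zmax [0.128 0.152 0.154] mean [0.616 0.207 0.123] rect [0.618 0.209 0.012 0.11  5.621] [0.608 0.155 0.076] [0.629 0.264 0.154]
ga 357 zmax [0.116 0.149 0.151] mean [0.548 0.198 0.116] rect [0.549 0.202 0.012 0.11  5.406] [0.539 0.147 0.075] [0.559 0.257 0.151]
sq 347 zmax [0.149 0.153 0.156] mean [0.479 0.192 0.14 ] rect [0.479 0.194 0.01  0.11  5.399] [0.47  0.139 0.076] [0.49  0.249 0.156]
rack 1690 zmax [0.05  0.055 0.056] mean [0.545 0.198 0.049] rect [0.549 0.202 0.226 0.111 5.789] [0.434 0.138 0.035] [0.665 0.264 0.056]
stand 1189 zmax [0.059 0.067 0.07 ] mean [ 0.532 -0.165  0.058] rect [ 0.532 -0.165  0.063  0.141  5.838] [ 0.495 -0.237  0.045] [ 0.568 -0.093  0.07 ]
```

View pics/c.png

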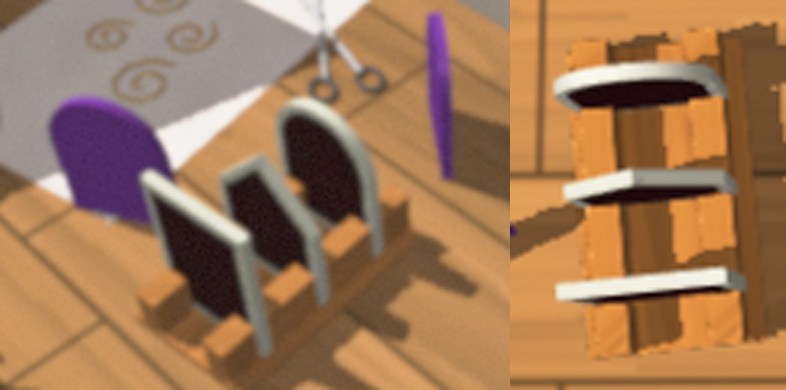

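The crop confirms it. The arch-topped white-edged blank is the one in the far slot: top view about (640,85), side view about (330,165) in the crop. The purple ones are outside the rack. The measurements hold up too: tops at 0.150, slots 70 mm apart, stand top 0.066, and both yaws about 5.7°.

```bash
cat >> h.py <<'E'
def go(pos,yaw=5.7):
    from station import ctrl
    s=ctrl.get_state();r=R.from_rotvec(s["ee_rot"]);best=None
    for k in(0,180):
        a=np.radians(yaw+k);y=np.array([np.cos(a),np.sin(a),0]);z=np.array([0,0,-1.]);x=np.cross(y,z)
        t=(r.inv()*R.from_matrix(np.c_[x,y,z])).as_rotvec(degrees=True)
        print("turn",t.round(2))
    print("t",s["time"],"j6",s["joint_pos"][5],"pos",s["eef_pos"].round(4) if hasattr(s["eef_pos"],"round") else s["eef_pos"],"shift",r.inv().apply(np.array(pos)-s["eef_pos"]).round(4))
E
python3 -c "
from h import *
go((.6185,.206,.231))"
```

```text
turn [ 0.   -0.   62.66]
turn [   0.      0.   -117.34]
t 0.5 j6 -0.06664015484473977 pos [0.2029 0.5112 0.2313] shift [-4.989e-01 -1.304e-01  3.000e-04]
```

>>> move_arm(
  steps="-0.25 -0.065 0 0 0 31 0.045;-0.499 -0.1304 0 0 0 62.7 0.045;-0.499 -0.1304 0 0 0 62.7 0.045;-0.499 -0.1304 0 0 0 62.7 0.045;-0.499 -0.1304 0 0 0 62.7 0.045;-0.499 -0.1304 0 0 0 62.7 0.045;-0.499 -0.1304 0 0 0 62.7 0.045;-0.499 -0.1304 0 0 0 62.7 0.045;-0.499 -0.1304 0 0 0 62.7 0.045;-0.499 -0.1304 0 0 0 62.7 0.045;-0.499 -0.1304 0 0 0 62.7 0.045;-0.499 -0.1304 0 0 0 62.7 0.045",
)

```text
time: 1.5
eef_pos: [0.6073, 0.2136, 0.2313]
ee_rot: [2.109, 2.328, 0.0]
ft_force: [-0.3, 1.2, 0.6]
finger_gap: 0.0451
gripper_force: 0.0
```

```bash
python3 -c "
from h import *
go((.6185,.206,.231))"
```

```text
turn [ 0.   -0.   -0.06]
turn [-1.0000e-02 -1.0000e-02  1.7994e+02]
t 1.5 j6 0.18285022893086494 pos [0.6073 0.2136 0.2313] shift [-0.0087  0.0104  0.0003]
```

>>> move_arm(
  steps="-0.009 0.0105 0 0 0 0 0.045;-0.009 0.0105 0 0 0 0 0.045;-0.009 0.0105 0 0 0 0 0.045",
)

```text
time: 1.75
eef_pos: [0.6174, 0.2068, 0.2307]
ee_rot: [-2.11, -2.326, 0.001]
ft_force: [0.5, 1.3, -0.6]
finger_gap: 0.0449
gripper_force: 0.0
```

Run:
```python
from h import *
from station import ctrl
go((.6185,.206,.113))
a=ctrl.grab_frame("side")["img"][80:240,140:360,::-1]
b=ctrl.grab_frame("top")["img"][150:300,150:270,::-1]
cv2.imwrite("pics/d.png",np.hstack([cv2.resize(a,(495,360)),cv2.resize(b,(288,360))]))
```

```text
turn [-0.05 -0.   -0.12]
turn [-0.0000e+00  8.0000e-02  1.7988e+02]
t 1.75 j6 0.1695236800240122 pos [0.6174 0.2068 0.2307] shift [-0.0009  0.0011  0.1177]
```

View pics/d.png

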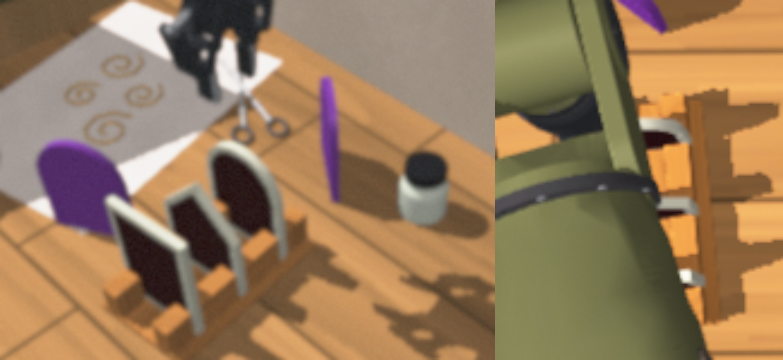

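The side view shows the gripper above the far arch blank (fingers near crop (210,90), arch apex at (230,145)), with all blanks untouched. Descending.

>>> move_arm(
  steps="-0.001 0.001 0.03 0 0 0 0.045;-0.001 0.001 0.06 0 0 0 0.045;-0.001 0.001 0.08 0 0 0 0.045;-0.001 0.001 0.098 0 0 0 0.045;-0.001 0.001 0.11 0 0 0 0.045;-0.001 0.001 0.118 0 0 0 0.045;-0.001 0.001 0.118 0 0 0 0.045",
)

```text
time: 2.43
eef_pos: [0.6176, 0.2069, 0.1122]
ee_rot: [-2.108, -2.329, 0.002]
ft_force: [1.3, -1.4, -0.0]
finger_gap: 0.0448
gripper_force: 0.0
```

Run:
```python
from h import *
from station import ctrl
go((.6185,.206,.113))
a=ctrl.grab_frame("side")["img"][110:210,190:310,::-1]
cv2.imwrite("pics/e.png",cv2.resize(a,(720,600),interpolation=2))
```

```text
turn [-0.09  0.01  0.  ]
turn [-2.0e-02 -1.5e-01 -1.8e+02]
t 2.4333 j6 0.1675091078116402 pos [0.6176 0.2069 0.1122] shift [-0.001   0.0009 -0.0008]
```

View pics/e.png

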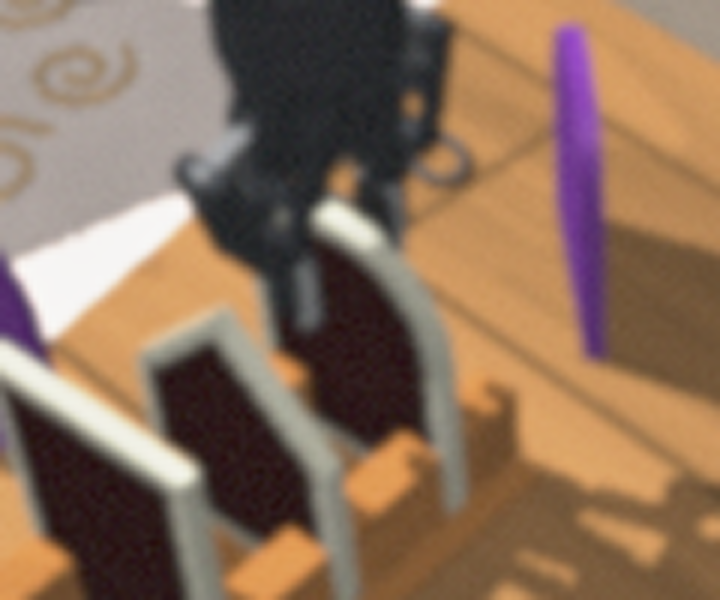

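The fingers straddle the arch near its apex (crop (300,280) in front, (390,210) behind). Closing.

>>> move_arm(
  steps="0 0 0 0 0 0 0.03;0 0 0 0 0 0 0.02;0 0 0 0 0 0 0.012;0 0 0 0 0 0 0;0 0 0 0 0 0 0;0 0 0 0 0 0 0;0 0 0 0 0 0 0;0 0 0 0 0 0 0",
)

```text
time: 3.15
eef_pos: [0.6188, 0.2066, 0.1143]
ee_rot: [2.109, 2.328, 0.002]
ft_force: [-0.6, 0.1, 6.1]
finger_gap: 0.0092
gripper_force: 59.5
```

```bash
python3 -c "
from h import *
go((.6185,.206,.283))"
```

```text
turn [ 0.1  -0.02 -0.05]
turn [-3.0000e-02 -1.6000e-01  1.7995e+02]
t 3.15 j6 0.1673915693103638 pos [0.6188 0.2066 0.1143] shift [-5.000e-04 -1.000e-04 -1.687e-01]
```

>>> move_arm(
  steps="0 0 -0.01 0 0 0 0;0 0 -0.025 0 0 0 0;0 0 -0.045 0 0 0 0;0 0 -0.065 0 0 0 0;0 0 -0.085 0 0 0 0;0 0 -0.105 0 0 0 0;0 0 -0.125 0 0 0 0;0 0 -0.145 0 0 0 0;0 0 -0.16 0 0 0 0;0 0 -0.17 0 0 0 0;0 0 -0.17 0 0 0 0",
)

```text
time: 4.07
eef_pos: [0.6186, 0.2065, 0.2858]
ee_rot: [2.108, 2.327, 0.004]
ft_force: [0.6, 0.5, -1.0]
finger_gap: 0.0093
gripper_force: 58.9
```

Run:
```python
from h import *
from station import ctrl
go((.5335,-.1675,.283))
f=ctrl.grab_frame("side");w=cloud(f)
cv2.imwrite("pics/f.png",cv2.resize(f["img"][20:240,140:360,::-1],(600,600)))
for t in("arch_mid","square_mid","gable_mid"): print(t,[(np.round(d["box"]).tolist(),round(d["confidence"],2)) for d in ctrl.find_in(f,t)])
```

```text
turn [ 0.18 -0.03 -0.05]
turn [-4.0000e-02 -2.8000e-01  1.7995e+02]
t 4.0667 j6 0.16738894128214657 pos [0.6186 0.2065 0.2858] shift [-0.3638 -0.1216  0.0022]
arch_mid [([222.0, 82.0, 262.0, 145.0], 0.95), ([282.0, 112.0, 291.0, 168.0], 0.89)]
square_mid [([186.0, 170.0, 228.0, 227.0], 0.7)]
gable_mid [([214.0, 159.0, 251.0, 208.0], 0.92)]
```

View pics/f.png

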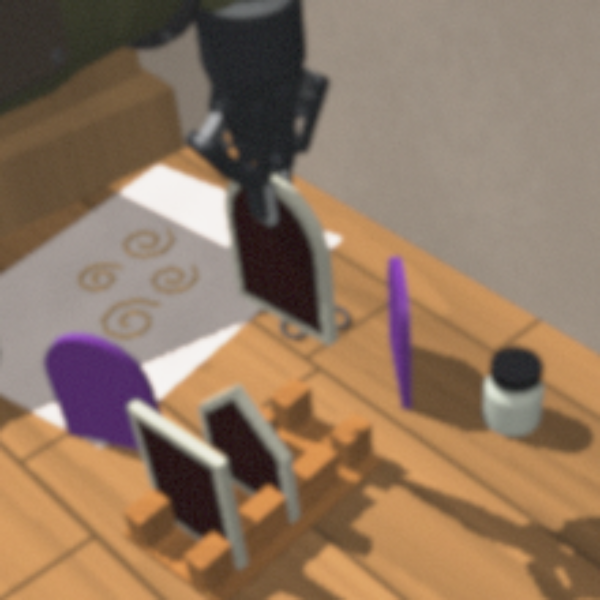

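The arch blank is held upright (crop (285,260)), well clear of the rack. The square and gable blanks still stand in place. Carrying it to the stand.

>>> move_arm(
  steps="-0.014 -0.004 0 0 0 0 0;-0.04 -0.013 0 0 0 0 0;-0.075 -0.025 0 0 0 0 0;-0.115 -0.038 0 0 0 0 0;-0.155 -0.052 0 0 0 0 0;-0.195 -0.065 0 0 0 0 0;-0.235 -0.078 0 0 0 0 0;-0.272 -0.091 0 0 0 0 0;-0.307 -0.103 0 0 0 0 0;-0.337 -0.113 0 0 0 0 0;-0.356 -0.119 0 0 0 0 0;-0.364 -0.1215 0 0 0 0 0",
)

```text
time: 5.27
eef_pos: [0.5319, -0.1707, 0.2826]
ee_rot: [-2.112, -2.325, 0.001]
ft_force: [0.6, 0.1, -1.8]
finger_gap: 0.0093
gripper_force: 58.9
```

>>> move_arm(
  steps="0 0 0 0 0 0 0;0 0 0 0 0 0 0;0 0 0 0 0 0 0",
)

```text
time: 5.52
eef_pos: [0.5334, -0.1667, 0.2831]
ee_rot: [-2.108, -2.329, -0.0]
ft_force: [-0.2, 0.7, -0.9]
finger_gap: 0.0095
gripper_force: 58.9
```

Run:
```python
from h import *
from station import ctrl
go((.5335,-.1675,.116))
for n in("side","top"):
    f=ctrl.grab_frame(n);w=cloud(f)
    q=w.reshape(-1,3);q=q[np.isfinite(q[:,0])]
    q=q[(abs(q[:,0]-.533)<.06)&(abs(q[:,1]+.168)<.1)]
    for nm,lo,hi in(("blank",.17,.235),("stand",.055,.075)):
        p=q[(q[:,2]>lo)&(q[:,2]<hi)]
        if len(p)>20: print(n,nm,len(p),p.min(0).round(3),p.max(0).round(3),"rect",np.round(np.hstack([np.array(x).ravel() for x in line(p)]),3))
    cv2.imwrite(f"pics/g{n}.png",cv2.resize(f["img"][100:360,220:480,::-1],(390,390)))
cv2.imwrite("pics/g.png",np.hstack([cv2.imread("pics/gside.png"),cv2.imread("pics/gtop.png")]))
```

```text
turn [-0.01 -0.02  0.01]
turn [ 3.0000e-02 -2.0000e-02 -1.7999e+02]
t 5.5167 j6 -0.4682995951707135 pos [ 0.5334 -0.1667  0.2831] shift [-0.0008  0.      0.1671]
side blank 1035 [ 0.525 -0.225  0.178] [ 0.546 -0.116  0.235] rect [ 0.531 -0.171  0.011  0.11   9.957]
side stand 1000 [ 0.497 -0.243  0.055] [ 0.573 -0.1    0.07 ] rect [ 0.535 -0.171  0.063  0.14   5.86 ]
top blank 38 [ 0.522 -0.133  0.176] [ 0.532 -0.109  0.235] rect [ 5.2400e-01 -1.2000e-01  2.6000e-02  9.0000e-03  7.3726e+01]
top stand 338 [ 0.495 -0.205  0.055] [ 0.561 -0.093  0.07 ] rect [ 0.53  -0.148  0.062  0.107  5.789]
```

View pics/g.png

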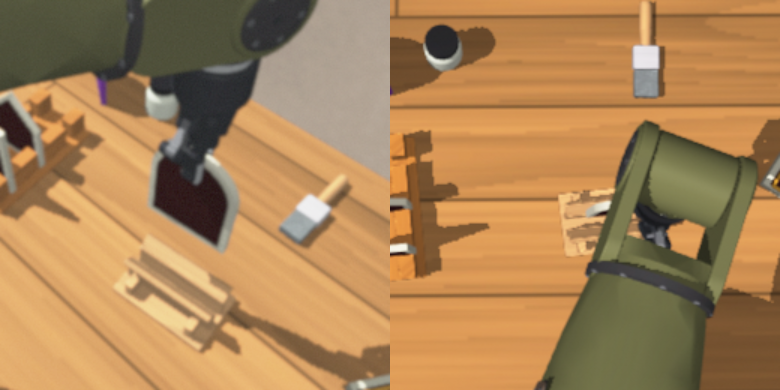

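The side view shows the blank hanging over the stand (crop (190,200) over (175,290)). I'll check its yaw and lean with a plane fit before lowering.

Run:
```python
from h import *
from station import ctrl
f=ctrl.grab_frame("side");w=cloud(f);im=f["img"].astype(int).sum(-1)
m=np.isfinite(w[...,0])&(abs(w[...,0]-.533)<.05)&(abs(w[...,1]+.17)<.075)&(w[...,2]>.18)&(w[...,2]<.235)
for nm,mm in(("dark",m&(im<170)),("all",m)):
    p=w[mm];
    for _ in range(4):
        c=p.mean(0);n=np.linalg.svd(p-c,full_matrices=False)[2][2];n*=np.sign(n[0]);d=(p-c)@n;p=p[abs(d)<max(2*d.std(),.001)]
    print(nm,len(p),c.round(4),"yaw",np.degrees(np.arctan2(n[1],n[0])).round(2),"lean",np.degrees(np.arcsin(n[2])).round(2),"rms",d.std().round(4))
m=np.isfinite(w[...,0])&(abs(w[...,0]-.535)<.05)&(abs(w[...,1]+.17)<.08)&(w[...,2]>.063)&(w[...,2]<.075)
p=w[m];c=p.mean(0);v=np.linalg.svd((p-c)[:,:2],full_matrices=False)[2];print("stand dir",v[0],c.round(4),"rect",line(p))
# rail edges across the slot, in stand axes
a=np.radians(5.8);x=(w[...,0]-.535)*np.cos(a)+(w[...,1]+.171)*np.sin(a);print(np.histogram(x[m],bins=np.arange(-.04,.042,.004)))
mm=np.isfinite(w[...,0])&(abs(w[...,0]-.533)<.05)&(abs(w[...,1]+.17)<.075)&(w[...,2]>.15)&(w[...,2]<.2)
print("bottom z",np.percentile(w[mm][:,2],[0,2,5]))
```

```text
dark 597 [ 0.5311 -0.1711  0.2134] yaw 5.52 lean 0.44 rms 0.0005
all 886 [ 0.5313 -0.1726  0.2086] yaw 5.52 lean 0.58 rms 0.0005
stand dir [ 0.1307204  -0.99141927] [ 0.5332 -0.1739  0.065 ] rect ((0.5340735912322998, -0.17185333371162415), (0.06287305057048798, 0.13941428065299988), 5.284099578857422)
(array([  0,   1,  71, 116,  31,   0,   0,   0,   0,   0,   0,   0,   0,
         0,   0,  61, 115,  22,   0,   0]), array([-4.00000000e-02, -3.60000000e-02, -3.20000000e-02, -2.80000000e-02,
       -2.40000000e-02, -2.00000000e-02, -1.60000000e-02, -1.20000000e-02,
       -8.00000000e-03, -4.00000000e-03, -3.46944695e-17,  4.00000000e-03,
        8.00000000e-03,  1.20000000e-02,  1.60000000e-02,  2.00000000e-02,
        2.40000000e-02,  2.80000000e-02,  3.20000000e-02,  3.60000000e-02,
        4.00000000e-02]))
bottom z [0.17842786 0.17989501 0.1805861 ]
```

Yaw is 5.5° against the stand's 5.5–5.8°, lean is under 1°, and the blank's centre is (0.536,-0.171) against the stand's (0.535,-0.171). That fits, so I'm lowering.

>>> move_arm(
  steps="0 -0.001 0.015 0 0 0 0;0 -0.001 0.04 0 0 0 0;0 -0.001 0.065 0 0 0 0;0 -0.001 0.09 0 0 0 0;0 -0.001 0.11 0 0 0 0;0 -0.001 0.125 0 0 0 0;0 -0.001 0.138 0 0 0 0;0 -0.001 0.148 0 0 0 0;0 -0.001 0.156 0 0 0 0;0 -0.001 0.162 0 0 0 0;0 -0.001 0.162 0 0 0 0;0 -0.001 0.162 0 0 0 0",
)

```text
time: 6.67
eef_pos: [0.5325, -0.1678, 0.1216]
ee_rot: [2.109, 2.328, 0.0]
ft_force: [0.3, 0.1, -1.5]
finger_gap: 0.0093
gripper_force: 58.8
```

>>> move_arm(
  steps="0 0 0.002 0 0 0 0;0 0 0.004 0 0 0 0;0 0 0.005 0 0 0 0;0 0 0.006 0 0 0 0;0 0 0.006 0 0 0 0;0 0 0.006 0 0 0 0",
)

```text
time: 7.17
eef_pos: [0.5323, -0.1679, 0.1153]
ee_rot: [2.109, 2.328, 0.0]
ft_force: [-0.4, 0.1, -1.6]
finger_gap: 0.0091
gripper_force: 58.8
```

>>> move_arm(
  steps="0 0 0.001 0 0 0 0;0 0 0.002 0 0 0 0;0 0 0.002 0 0 0 0;0 0 0.002 0 0 0 0",
)

```text
time: 7.5
eef_pos: [0.5327, -0.168, 0.1143]
ee_rot: [2.108, 2.327, 0.001]
ft_force: [-1.4, 1.5, 8.3]
finger_gap: 0.0089
gripper_force: 60.4
```

Run:
```python
from h import *
from station import ctrl
f=ctrl.grab_frame("side")
cv2.imwrite("pics/i.png",cv2.resize(f["img"][180:350,260:430,::-1],(600,600)))
w=cloud(f);im=f["img"].astype(int).sum(-1)
m=np.isfinite(w[...,0])&(abs(w[...,0]-.533)<.05)&(abs(w[...,1]+.17)<.075)&(w[...,2]>.08)&(w[...,2]<.16)&(im>450);print(w[m][:,2].max(),w[m].mean(0))
```

```text
0.15144013504924692 [ 0.53470273 -0.17443284  0.1347039 ]
```

View pics/i.png

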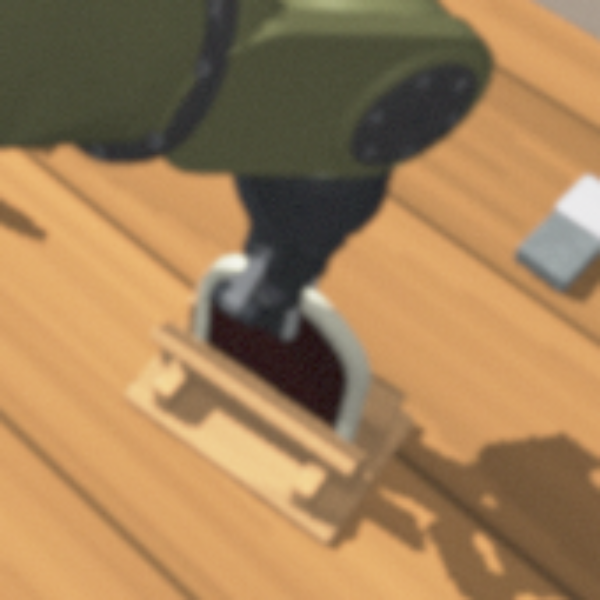

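The blank is seated in the stand's slot (crop (280,350)) with its top at z = 0.151. There is 8 N of floor contact at the same TCP height as in the rack. Opening and withdrawing.

>>> move_arm(
  steps="0 0 0 0 0 0 0.015;0 0 0 0 0 0 0.025;0 0 0 0 0 0 0.035;0 0 0 0 0 0 0.045;0 0 0 0 0 0 0.045;0 0 0 0 0 0 0.045",
)

```text
time: 8.05
eef_pos: [0.5323, -0.1679, 0.1132]
ee_rot: [-2.109, -2.328, 0.0]
ft_force: [0.2, -0.1, -0.3]
finger_gap: 0.0449
gripper_force: 0.0
```

>>> move_arm(
  steps="0 0 -0.01 0 0 0 0.045;0 0 -0.03 0 0 0 0.045;0 0 -0.055 0 0 0 0.045;0 0 -0.08 0 0 0 0.045;0 0 -0.105 0 0 0 0.045;0 0 -0.13 0 0 0 0.045;0 0 -0.14 0 0 0 0.045;0 0 -0.14 0 0 0 0.045;0 0 -0.14 0 0 0 0.045;0 0 -0.14 0 0 0 0.045",
)

```text
time: 8.88
eef_pos: [0.5318, -0.1677, 0.2517]
ee_rot: [-2.108, -2.327, 0.001]
ft_force: [0.0, -0.9, -0.1]
finger_gap: 0.0448
gripper_force: 0.0
```

Run:
```python
from h import *
from station import ctrl
f=ctrl.grab_frame("side")
cv2.imwrite("pics/j.png",cv2.resize(f["img"][100:360,170:430,::-1],(600,600)))
w=cloud(f);im=f["img"].astype(int).sum(-1)
m=np.isfinite(w[...,0])&(abs(w[...,0]-.533)<.05)&(abs(w[...,1]+.17)<.075)&(w[...,2]>.08)&(w[...,2]<.17)
p=w[m];print(p[:,2].max(),p.min(0),p.max(0),line(p));print(ctrl.get_state()["eef_pos"],ctrl.get_state()["time"])
for t in("square_mid","gable_mid"): print(t,[(np.round(d["box"]).tolist(),round(d["confidence"],2)) for d in ctrl.find_in(f,t)])
```

```text
0.15250747479105298 [ 0.52511157 -0.22620136  0.08008408] [ 0.5465876  -0.11727639  0.15250747] ((0.536376953125, -0.17142584919929504), (0.013447282835841179, 0.10957175493240356), 5.099338054656982)
[ 0.53182347 -0.16770945  0.25161228] 8.9333
square_mid [([192.0, 180.0, 233.0, 226.0], 0.59)]
gable_mid [([216.0, 170.0, 250.0, 212.0], 0.87)]
```

View pics/j.png

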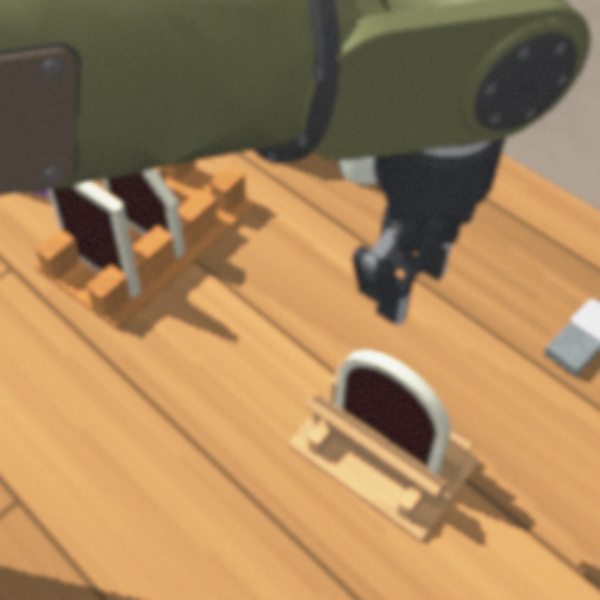

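The arch blank stands upright in the stand (crop (390,410)). The gripper is clear above it, and the other two blanks are still in the rack (crop (95,230) and (150,205)).

```bash
python3 -c "
from station import ctrl
print(ctrl.sign_off())"
```

```text
the job is handed in; nothing more can be done
None
```

The arch-topped blank is resting upright in the stand's slot, centred to about 1 mm by the camera, the square and pointed blanks still stand in the rack, and the job is handed in (about 9 s on the robot clock; no verdict was returned).

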